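# Fix a cassette printer's end-stop bracket with its quarter-turn thumbscrew

### The arm

A 6-joint arm with a two-finger parallel gripper is mounted at the origin on the work surface. World frame = base frame: x ahead of the robot, y to its left, z up, the work surface at z = 0. Lengths are in mm, angles in rad, forces in N, time in s.
With the tool pointing down it reaches from about 400 to 925 mm from the base axis. Payload 3.4 kg.
Tool frame: the origin (TCP) lies on the centre line of the jaws, within the pads' length; the fingertips stand 25 mm ahead of it and the grasp point (between the pads) lies 6 mm ahead of it; z points along the fingers, y is the line along which they close (so a half turn about z gives the same grasp; the last joint's range is limited). The gripper opens to 85 mm and grips with 20 to 120 N. Pads are 22 mm wide; open, the fingers measure 114 mm over their backs; the gripper's body (76 mm by 85 mm) begins 54 mm behind the grasp point. The pads swing forward as they close: fully open they stand 13 mm farther back than shut.
Start: joints at [-1.357, 0.307, 1.506, -0, 1.328, -0.073], TCP at [163.186, -551.364, 256.305] pointing down, gripper open.
Joint ranges: [-3.12, 3.12], [-1.05, 2.28], [0.14, 2.33], [-1.42, 4.57], [0.1, 2.73], [-2.68, 2.68]. Speed limits (rad/s): [2.57, 2.57, 3.14, 3.14, 3.14, 3.14].

### API

Orientations are given as a unit quaternion [w, x, y, z].
In Python, from workcell import arm gives the robot as it stands. The module is installed in compiled form; this text tells all that it offers.
- The arm moves only by the tool drive_tool, never from a script. Its argument "targets" is a list of rows, each a list of 5 numbers: the shift along the tool's x, y, z in m, then the turn about the tool's z in degrees, then the finger opening in m, from 0 to 0.0854. A call has 1 to 20 rows; each row is the pose to reach, as a shift and turn from the pose commanded when the call began, along the tool's axes at that moment; what a row does not reach only later rows make up. A row lasts 1/12 s, in which the tool goes at most 41.7 mm and 7.16 degrees, less where a joint would pass 70% of its speed; a pose out of reach is approached as far as the arm can. A call with a gripper value outside its range is refused whole. The fingers move at their own pace and stop on an object; "force" is the grip in N (left out, the last holds). Time passes only in rows, so rows that repeat a pose let the fingers close. It gives the time, the measured TCP pose, the force, the opening and the grip force at its end, in the units of the state.
- arm.state(): the state, without advancing time (a new reading comes with each control period).
- arm.read_camera(name): name is "scene" or "top"; returns a dict with "color" (400x640x3 uint8, blue, green, red), "mtx" (3x3 intrinsics, pixels), "R" (3x3) and "t" (3): a world point X has camera coordinates R X + t. Camera axes: x right, y down, z forward; pixel columns grow to the right and rows downward; lengths in mm; the calibration is good to about 2 mm. A picture is of the moment at which its call begins. There is no depth.
- arm.hand_in(): hands the job in; it is judged then, once.
Trained networks look in a picture, given as the dict that the camera call returned (one of the last four; its "shot" number tells which), for a name from the list of things; names that differ only in an ending like _2 or _b are one class to them, and where a whole thing is asked for, a point or a joint stands for the part that bears it (a point fixed in the world has none). Each returns a list of dicts, best first, with "confidence" (0 to 1); they miss things now and then, are a little off and sometimes report something else, mostly with a low value. They report only what shows in the picture. A call takes as long as a camera call. They do not tell look-alikes from the thing itself.
- arm.cut_out(picture, query): "pixels" (400x640 bool, what is visible of it) and "rect" ([left, top, right, bottom] in pixels, round what is visible of it).
The state is a dict: "t": time; "joint_pos": joint angles; "joint_vel": joint speeds; "joint_efforts": joint torques, N m; "position": TCP position; "eef_rot": TCP orientation; "wrist_force": force on the tool from outside, world axes, zero at the start; "torque": the same for the moment, N m; "opening": finger opening in mm; "grip_force": force on a finger pad.
Only numpy, scipy, OpenCV 4.12 (cv2) and the standard library are available. Lean on these libraries where they do the work, as an engineer would, in place of code of your own. Each camera call takes 0.05 s, during which the arm holds its last target. There are 200 camera calls.

### The job

Slide the steel end-stop bracket on the printer's loading deck towards the cassettes until it is fully home, so that its slot lies over the nut in the deck. Then take the thumbscrew from its stand, put it through the bracket's slot and the nut beneath, feeling gently for the nut's slot, until its flange lies flat on the bracket, and lock it with a quarter turn. Never press the screw against the parts with more than 25 N, leave the other things on the bench alone, and let go.

Things in the scene. Friction and masses are not known exactly. Their poses are not given: they have to be found in the camera images.
- deck: fixed flat aluminium loading deck, 255 mm (x) by 130 mm (y), top face 26 mm above the bench. Origin on the bench, right under the middle of the nut channel. The bracket's way runs along deck x, from 135 mm on the -x side (free end), between rails at y = +-44 mm (9 mm high). Beyond x = +54 mm: pale green hopper with cassettes, up to 23 mm above the top face; keep out
- nut_channel (a point): middle of the nut channel, on the deck's top face. Flush in it, under the bracket, lies a steel nut strip 5 mm thick with a through slot 20 mm long (y), 9 mm wide (x), and 18 mm of space below. The nut is NOT measured: its slot's centre lies at x = 0 and anywhere from y = -16 to +16 mm of this point. It is tight and does not shift under light forces. Axes as the deck's
- bracket (a joint): travel of the bracket from home, m: 0 = home against its hard stop (its slot then exactly over the nut channel), grows towards the deck's -x, up to 0.075. Stiff to slide, about 3 N; it stays where left
- bracket_slot (a point): centre of the bracket's slot, at the top face of its 5 mm thick steel foot plate (31 mm above the bench); the plate reaches 56 mm to -x, 22 mm to +x and 40 mm to either side in y. The slot goes through, 53 mm long along y, 9 mm wide along x. Axes as the deck's
- fence_top (a point): middle of the top edge of the bracket's upright fence (pinch it from above, or push it): 8 mm thick (x), 62 mm wide (y), 30 mm above the foot plate, its top 61 mm above the bench, its middle 52 mm from the slot's centre towards -x. Small gussets, 16 mm high, at its outer ends on the +x side. Axes as the deck's
- screw_grip (a point): centre of the black grip bar of the steel thumbscrew: 10 mm thick (its x), 30 mm long (its y), 18 mm high (its z, up). Below it a neck 10 mm thick, then a flange 28 mm across and 4 mm thick, whose underside is 27 mm below this point, then a shank 7 mm thick. About 70 g
- screw_foot (a point): lowest point of the thumbscrew, 46 mm below the grip bar's centre: under its cross foot, a round bar 7 mm thick and 18 mm long, lying along the screw's y (parallel to the grip bar), with flat ends. The foot passes a slot only lengthwise. With the flange on the bracket the foot's top lies 2 mm below the nut; a quarter turn either way locks it there
- stand: fixed black block 64 x 64 x 40 mm with a round hole 21 mm wide, 26 mm deep, in which the thumbscrew stands upright, turned any way, its flange on the block's top; origin under its centre
- jar: bystander: white screw-top jar, 62 mm across, 75 mm high, origin under its centre; leave it
- bottle: bystander: amber bottle, 60 mm across, 100 mm high, origin under its centre; leave it
- slidebox: bystander: grey slide box, 85 x 100 x 34 mm, origin under its centre; leave it
Mind the look-alikes: they are no part of the job. Of the things shaped like the part that bears screw_grip, the bare steel one is meant.

How it is judged:
By the outcome, as a careful person would: the job done as asked, in the order asked, and still so for the second after the job is handed in, with the robot touching nothing.
It also fails if it takes over 72 s, if anything falls off the work surface, if the arm or the gripper's body presses on something with over 40 N, if the wrist force passes 120 N, or if a joint passes its speed limit or range.

## Working session

There is one attempt and no reset: what is moved stays moved. The work goes in short steps, Python scripts to look and compute and a tool call to move; the robot and the scene stay as the last step left them, time stands still between calls to the robot, and variables do not carry over. Pictures are saved under pics/ and viewed, at most 10 in all, crops included, and the job is handed in when it is done.

Besides the shell and the picture viewer there is one more tool, called after "Request:" as a command line: name --pt "numbers of a row" for each row, then --argument value for the rest. drive_tool: Moves the arm, as the interface text tells. Its arguments: {"type":"object","properties":{"targets":{"type":"array","items":{"type":"array","items":{"type":"number"}}},"force":{"type":"number"}},"required":["targets"]}

```bash
mkdir -p pics; python3 - <<'E'
from workcell import arm
import cv2,numpy as np
s=arm.state();print(s['t'],s['position'],s['eef_rot'],s['opening'])
for n in("scene","top"):
    p=arm.read_camera(n);cv2.imwrite(f"pics/{n}0.png",p['color'])
    print(n,p['mtx'].tolist(),p['R'].tolist(),p['t'].tolist())
    for q in("deck","bracket","screw_grip","stand","jar","bottle","slidebox"):
        for d in arm.cut_out(p,q):
            ys,xs=np.nonzero(d['pixels']);print(q,round(d['confidence'],2),d['rect'],xs.mean().round(1),ys.mean().round(1))
E
```

```text
0.0 [ 163.06297105 -550.72074262  255.37796112] [-1.03132419e-03  9.89663962e-01  1.43402142e-01 -6.63579182e-05] 85.25288747254109
scene [[433.67408975498375, 0.0, 310.8562033248367], [0.0, 433.67408975498375, 199.0812281964647], [0.0, 0.0, 1.0]] [[0.8131143376830947, 0.5821017715765123, 0.0016128799299390821], [0.31603077207641617, -0.43912029848605316, -0.8410100561576562], [-0.4888451952867766, 0.6843470544869797, -0.5410170829650648]] [-431.8131315994775, -126.75664399651045, 1239.2735757653388]
deck 0.69 [402.4, 148.1, 427.9, 186.5] 414.2 168.8
deck 0.56 [265.1, 204.2, 405.1, 281.3] 339.1 242.2
bracket 0.8 [289.8, 206.5, 338.3, 242.9] 310.6 225.2
screw_grip 0.9 [174.2, 257.0, 191.9, 290.9] 182.6 271.0
screw_grip 0.79 [245.0, 252.4, 262.1, 279.6] 253.7 264.3
screw_grip 0.61 [208.1, 227.7, 227.4, 249.6] 217.7 238.4
screw_grip 0.58 [186.2, 218.7, 198.7, 247.5] 190.4 231.8
screw_grip 0.58 [202.9, 271.7, 223.0, 298.1] 213.3 284.1
stand 0.71 [196.2, 231.5, 246.6, 275.2] 219.9 255.1
jar 0.91 [355.4, 147.2, 381.4, 180.1] 368.7 163.1
bottle 0.82 [404.1, 147.7, 429.6, 187.1] 413.8 168.7

[... 376 characters left out ...]
03999, 0.018064178886733437, -0.9986436774532831]] [1.617228212663786, 521.4385045055412, 969.3806645574217]
deck 0.78 [302.4, 98.6, 376.3, 210.7] 340.1 153.1
bracket 0.94 [328.2, 155.9, 363.7, 192.8] 344.3 173.4
screw_grip 0.67 [433.3, 183.5, 445.4, 197.5] 441.1 190.4
screw_grip 0.5 [402.4, 171.8, 414.5, 187.0] 408.4 180.6
screw_grip 0.45 [407.0, 210.7, 418.3, 220.4] 413.1 215.8
screw_grip 0.4 [403.9, 247.4, 419.3, 255.9] 410.0 251.5
stand 0.61 [393.8, 202.7, 426.1, 231.0] 410.3 215.5
stand 0.45 [328.2, 152.3, 367.0, 193.3] 344.8 173.2
jar 0.81 [202.5, 176.8, 234.8, 205.5] 219.0 191.0
bottle 0.74 [194.0, 133.1, 220.0, 158.0] 207.9 145.3
slidebox 0.63 [411.6, 115.9, 460.1, 166.1] 433.8 139.5
```

```bash
python3 - <<'E'
import cv2,numpy as np
a=cv2.imread('pics/scene0.png')[190:310,160:420];b=cv2.imread('pics/top0.png')[90:270,290:470]
a=cv2.resize(a,(780,360),interpolation=cv2.INTER_CUBIC);cv2.imwrite('pics/a.png',a)
cv2.imwrite('pics/b.png',cv2.resize(b,(594,594),interpolation=cv2.INTER_CUBIC))
E
```

```text
(no output)
```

View pics/a.png

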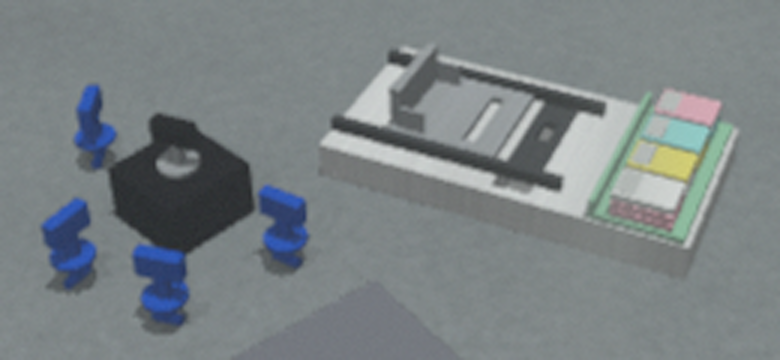

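View pics/b.png

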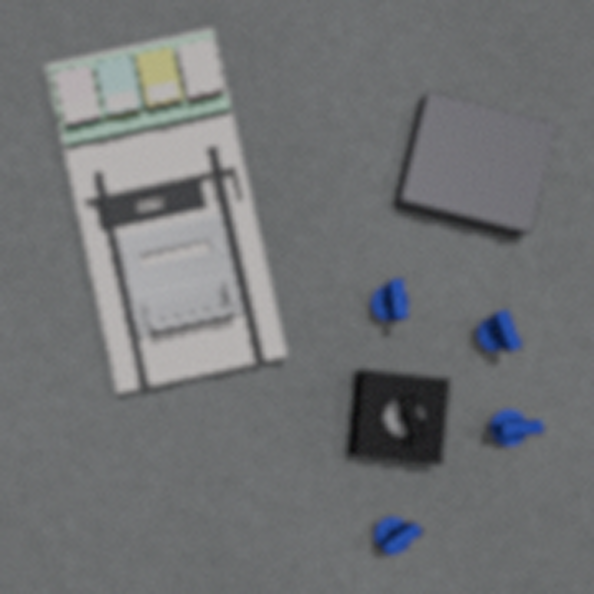

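The bare steel screw stands in the black stand, with its grip at about (414,214) in the top image and (217,235) in the scene image. The look-alikes are all blue, in the top image at (408,181), (441,190), (445,219) and (410,251). The bracket fence is at (346,187). A pale patch in the nut channel at (335,152) is probably the nut's slot. Next I'll fit the deck and check the grip in a close crop.

```bash
cat > h.py <<'E'
import numpy as np,cv2
from workcell import arm
def ray(p,uv,z):
    d=p['R'].T@np.linalg.inv(p['mtx'])@np.array([uv[0],uv[1],1.]);c=-p['R'].T@p['t']
    return c+d*(z-c[2])/d[2]
def proj(p,X):
    q=(np.atleast_2d(X)@p['R'].T+p['t'])@p['mtx'].T;return q[:,:2]/q[:,2:]
E
python3 - <<'E'
from h import *
p=arm.read_camera("top");s=arm.read_camera("scene")
C=[(46,64),(213,28),(287,357),(115,394)]
P=[ray(p,(c[0]/3.3+290,c[1]/3.3+90),26)[:2] for c in C]
print(np.round(P,1))
L=np.array([[120,65],[120,-65],[-135,-65],[-135,65]],float);P=np.array(P)
a=L-L.mean(0);b=P-P.mean(0);th=np.arctan2((a[:,0]*b[:,1]-a[:,1]*b[:,0]).sum(),(a*b).sum())
R=np.array([[np.cos(th),-np.sin(th)],[np.sin(th),np.cos(th)]]);o=P.mean(0)-R@L.mean(0)
print('deck o',o,'th',np.degrees(th),'res',np.round(P-(L@R.T+o),1))
w=lambda x,y,z:[*(R@[x,y]+o),z]
print('scene check corners',proj(s,[w(*l,26) for l in L]).round(1))
loc=lambda uv,z:(R.T@(ray(p,uv,z)[:2]-o)).round(1)
print('patch',loc((150/3.3+290,205/3.3+90),26),'slot',loc((175/3.3+290,250/3.3+90),31),'fence',loc((188/3.3+290,325/3.3+90),61))
for uv in((148,258),(210,242)):print(loc((uv[0]/3.3+290,uv[1]/3.3+90),31))
for q,pp in(("top",p),("scene",s)):
    for d in arm.cut_out(pp,"stand")[:1]:
        ys,xs=np.nonzero(d['pixels']);print(q,ray(pp,(xs.mean(),ys.mean()),40 if q=="top" else 25))
im=[]
for pp,(x,y),n in((p,(413,215),18),(s,(219,243),18),(p,(337,153),18)):
    x0=x-n;c=pp['color'][y-n:y+n,x0:x0+n*2].astype(float);c=np.clip(c**.5*16,0,255).astype(np.uint8)
    im.append(cv2.resize(c,(266,266),interpolation=cv2.INTER_LANCZOS4))
cv2.imwrite('pics/c.png',np.hstack(im))
E
```

```text
[[ 742.6   37.6]
 [ 768.9  -89.4]
 [ 518.6 -142.3]
 [ 491.7  -13.4]]
deck o [637.79189833 -50.34193268] th 11.721030238831347 res [[ 0.5 -0.1]
 [ 0.4  0.2]
 [-0.2 -0.9]
 [-0.7  0.8]]
scene check corners [[405.4 232.9]
 [388.4 272.6]
 [265.1 237.5]
 [293.2 205. ]]
patch [-1.7 10.3] slot [-39.6  -0.6] fence [-98.5   3.7]
[-41.2  20.4]
[-39.2 -27.5]
top [ 475.68193887 -221.14071235   40.        ]
scene [ 484.27656659 -232.53178182   25.        ]
```

View pics/c.png

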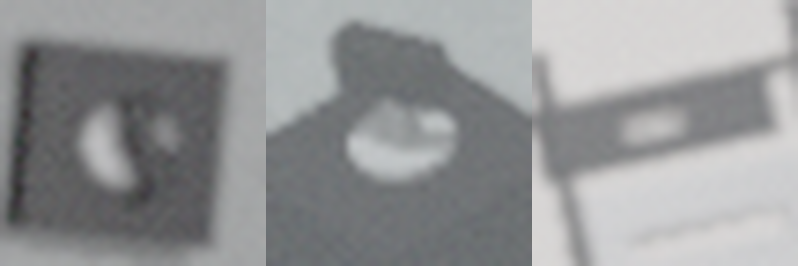

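Crop check: the screw in the stand has a steel flange, so it is the right one. Its bar lies roughly 19° from world x. The pale patch in the channel, about 22 x 10 mm at deck y ≈ +10, looks like the nut's slot. Next I'll push the bracket home with closed fingers from behind the fence.

Request:
drive_tool --pt "0.472 -0.355 0.1 4.8 0" --pt "0.472 -0.355 0.1 4.8 0" --pt "0.472 -0.355 0.1 4.8 0" --pt "0.472 -0.355 0.1 4.8 0" --pt "0.472 -0.355 0.1 4.8 0" --pt "0.472 -0.355 0.1 4.8 0" --pt "0.472 -0.355 0.1 4.8 0" --pt "0.472 -0.355 0.1 4.8 0" --pt "0.472 -0.355 0.1 4.8 0" --pt "0.472 -0.355 0.1 4.8 0" --pt "0.472 -0.355 0.1 4.8 0" --pt "0.472 -0.355 0.1 4.8 0" --pt "0.472 -0.355 0.1 4.8 0" --pt "0.472 -0.355 0.1 4.8 0" --pt "0.472 -0.355 0.1 4.8 0" --pt "0.472 -0.355 0.14 4.8 0" --pt "0.472 -0.355 0.175 4.8 0" --pt "0.472 -0.355 0.188 4.8 0" --pt "0.472 -0.355 0.188 4.8 0" --force 30

```text
t: 2.58
position: [512.4, -76.0, 65.0]
eef_rot: [-0.001, 0.995, 0.102, -0.004]
wrist_force: [-1.2, -0.1, -0.5]
opening: -0.1
grip_force: 0.0
```

Request:
drive_tool --pt "0.01 0 0 0 0" --pt "0.02 0 0 0 0" --pt "0.028 0 0 0 0" --pt "0.036 0 0 0 0" --pt "0.043 0 0 0 0" --pt "0.05 0 0 0 0" --pt "0.05 0 0 0 0"

```text
t: 3.17
position: [566.9, -66.7, 69.2]
eef_rot: [0.0, 0.995, 0.102, 0.002]
wrist_force: [0.2, 0.6, -0.8]
opening: 0.1
grip_force: 0.0
```

Request:
drive_tool --pt "0.003 0 0 0 0" --pt "0.005 0 0 0 0" --pt "0.005 0 0 0 0"

```text
t: 3.42
position: [569.4, -65.9, 68.5]
eef_rot: [0.0, 0.995, 0.102, 0.0]
wrist_force: [-1.5, -0.4, 0.5]
opening: 0.0
grip_force: 0.7
```

Request:
drive_tool --pt "0.002 0 0 0 0" --pt "0.004 0 0 0 0" --pt "0.004 0 0 0 0"

```text
t: 3.67
position: [572.1, -65.1, 68.2]
eef_rot: [-0.0, 0.995, 0.102, -0.001]
wrist_force: [-4.1, -0.9, 3.3]
opening: 0.0
grip_force: 2.2
```

Request:
drive_tool --pt "0.002 0 0 0 0" --pt "0.003 0 0 0 0" --pt "0.003 0 0 0 0"

```text
t: 3.92
position: [572.2, -65.0, 68.0]
eef_rot: [0.0, 0.995, 0.102, -0.003]
wrist_force: [-9.8, -4.3, 7.8]
opening: -0.0
grip_force: 5.1
```

```bash
python3 - <<'E'
from h import *
s=arm.read_camera("scene");p=arm.read_camera("top")
a=cv2.resize(s['color'][190:290,240:420],(720,400),interpolation=cv2.INTER_CUBIC)
cv2.imwrite('pics/d.png',a)
for n,q in(("s",s),("t",p)):
  for d in arm.cut_out(q,"bracket"):print(n,d['confidence'],d['rect'])
E
```

```text
s 0.63 [306.2, 212.3, 357.1, 247.3]
s 0.29 [237.7, 282.4, 316.1, 358.1]
```

View pics/d.png

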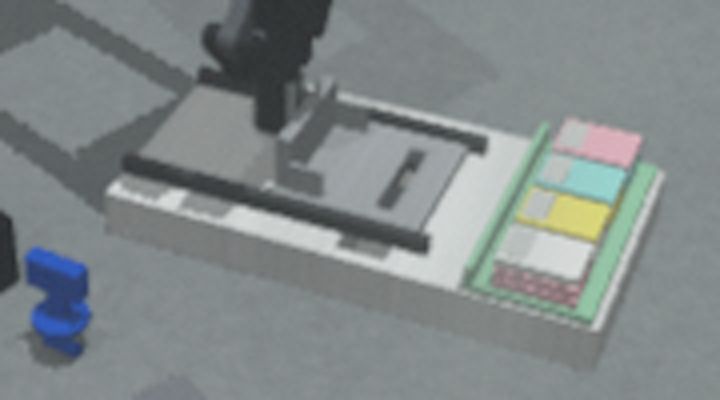

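The bracket stopped with force rising, so it is at home. One firmer nudge to confirm, then back off and measure the nut's slot through the bracket's slot.

Request:
drive_tool --pt "0.0015 0 0 0 0" --pt "0.0025 0 0 0 0" --pt "0.0025 0 0 0 0"

```text
t: 4.37
position: [572.3, -64.8, 67.9]
eef_rot: [0.0, 0.995, 0.102, -0.006]
wrist_force: [-15.0, -5.6, 11.5]
opening: -0.1
grip_force: 7.6
```

Request:
drive_tool --pt "-0.02 0 0 0 0" --pt "-0.03 0 -0.03 0 0.02" --pt "-0.03 0 -0.07 0 0.04" --pt "-0.05 0.06 -0.11 0 0.04" --pt "-0.085 0.1 -0.11 0 0.04" --pt "-0.12 0.12 -0.11 0 0.04" --pt "-0.15 0.12 -0.11 0 0.04" --pt "-0.17 0.12 -0.11 0 0.04" --pt "-0.17 0.12 -0.11 0 0.04"

```text
t: 5.12
position: [430.7, -217.7, 178.3]
eef_rot: [-0.0, 0.995, 0.1, -0.002]
wrist_force: [-0.9, 0.8, 0.0]
opening: 39.9
grip_force: 0.0
```

```bash
cat > fit.py <<'E'
from h import *
from scipy.optimize import minimize
p=arm.read_camera("top");s=arm.read_camera("scene")
np.savez('pq.npz',p=p['color'],s=s['color'])
def T(L,x,y,th,z0=0):
    c,n=np.cos(th),np.sin(th);L=np.array(L,float);return np.c_[L[:,0]*c-L[:,1]*n+x,L[:,0]*n+L[:,1]*c+y,L[:,2]+z0]
box=lambda a,b,z0,z1:[(i*a/2,j*b/2,z) for i in(-1,1) for j in(-1,1) for z in(z0,z1)]
circ=lambda r,z:[(r*np.cos(t),r*np.sin(t),z) for t in np.linspace(0,6.283,40)]
K=8
def render(pp,v,win):
    x,y,sth,th,du,dv=v;x0,y0,n=win
    im=np.full((n*K,n*K),1.,np.float32)
    def f(X,val):
        h=cv2.convexHull(((proj(pp,X)+[du,dv]-[x0,y0]+.5)*K*16).astype(np.int32));cv2.fillConvexPoly(im,h,val,shift=4)
    f(T(box(64,64,0,40),x,y,sth),0.);f(T(circ(14,40)+circ(14,44),x,y,0),1.6)
    f(T(circ(5,44)+circ(5,58),x,y,0),1.);f(T(box(10,30,58,76),x,y,th),0.)
    return cv2.resize(im,(n,n),interpolation=cv2.INTER_AREA)
W=[(p,(413-22,216-22,44)),(s,(219-30,250-34,60))]
obs=[]
for pp,w in W:
    g=pp['color'][w[1]:w[1]+w[2],w[0]:w[0]+w[2]].astype(np.float32).mean(2)
    bg=np.median(g[[0,-1]]);dk=np.percentile(g,8);blue=pp['color'][w[1]:w[1]+w[2],w[0]:w[0]+w[2]].astype(float)
    m=(blue[...,0]-blue[...,2])<25
    obs.append((np.clip((g-dk)/(bg-dk),0,1.6),cv2.erode(m.astype(np.uint8),np.ones((3,3)))))
def cost(v):
    return sum((np.abs(render(pp,[v[0],v[1],v[2],v[3],*((0,0) if i==0 else v[4:6])],w)-o)*m).sum() for i,((pp,w),(o,m)) in enumerate(zip(W,obs)))
best=[]
for deg in range(0,180,12):
    r=minimize(cost,[475,-223,-.05,np.radians(deg),0,0],method='Nelder-Mead',options=dict(initial_simplex=np.array([[475,-223,-.05,np.radians(deg),0,0]]+[list(np.array([475,-223,-.05,np.radians(deg),0,0])+d) for d in np.diag([4,4,.06,.15,1,1])]),maxiter=400))
    best.append((r.fun,*r.x[:2].round(1),np.degrees(r.x[2]).round(1),np.degrees(r.x[3]).round(1),*r.x[4:].round(2)))
for b in sorted(best)[:5]:print(b)
# nut slot through the bracket slot
th=np.radians(11.72);Z=lambda x,y,z:T([(x,y,z)],637.8,-50.3,th)
print('cam',(-s['R'].T@s['t']).round(0))
for pp in(s,p):
  print('slot corners',[proj(pp,Z(a,b,31))[0].round(1).tolist() for a in(-4.5,4.5) for b in(-26.5,26.5)])
  for y in(-10,0,10):print(y,'nut slot',[proj(pp,Z(a,y+b,26))[0].round(1).tolist() for a in(-4.5,4.5) for b in(-10,10)])
a=cv2.resize(s['color'][215:250,315:360],(450,350),interpolation=cv2.INTER_CUBIC);b=cv2.resize(p['color'][135:170,320:355],(350,350),interpolation=cv2.INTER_CUBIC)
cv2.imwrite('pics/e.png',np.hstack([a,b]))
E
python3 fit.py
```

```text
(np.float64(875.024658203125), np.float64(472.1), np.float64(-223.7), np.float64(-6.4), np.float64(104.5), np.float64(0.56), np.float64(0.23))
(np.float64(875.1776733398438), np.float64(472.1), np.float64(-223.7), np.float64(-6.7), np.float64(107.2), np.float64(0.57), np.float64(0.27))
(np.float64(875.7067260742188), np.float64(472.8), np.float64(-223.5), np.float64(-7.0), np.float64(110.3), np.float64(0.29), np.float64(0.23))
(np.float64(876.0474243164062), np.float64(472.3), np.float64(-223.4), np.float64(-6.4), np.float64(110.8), np.float64(0.42), np.float64(0.33))
(np.float64(876.6248779296875), np.float64(473.3), np.float64(-223.3), np.float64(-6.3), np.float64(100.0), np.float64(-0.11), np.float64(0.13))
cam [ 997. -652.  565.]
slot corners [[332.5, 241.0], [341.8, 226.5], [336.7, 242.2], [345.9, 227.5]]
-10 nut slot [[333.6, 241.1], [337.2, 235.5], [337.8, 242.3], [341.3, 236.7]]
0 nut slot [[335.4, 238.3], [338.9, 232.8], [339.6, 239.4], [343.1, 233.9]]
10 nut slot [[337.2, 235.5], [340.6, 230.1], [341.3, 236.7], [344.7, 231.2]]
slot corners [[350.3, 149.8], [329.3, 154.3], [349.5, 146.3], [328.6, 150.7]]
-10 nut slot [[347.6, 150.7], [339.7, 152.4], [346.8, 147.2], [339.0, 148.8]]
0 nut slot [[343.6, 151.5], [335.8, 153.2], [342.9, 148.0], [335.0, 149.7]]
10 nut slot [[339.7, 152.4], [331.9, 154.0], [339.0, 148.8], [331.1, 150.5]]
```

View pics/e.png

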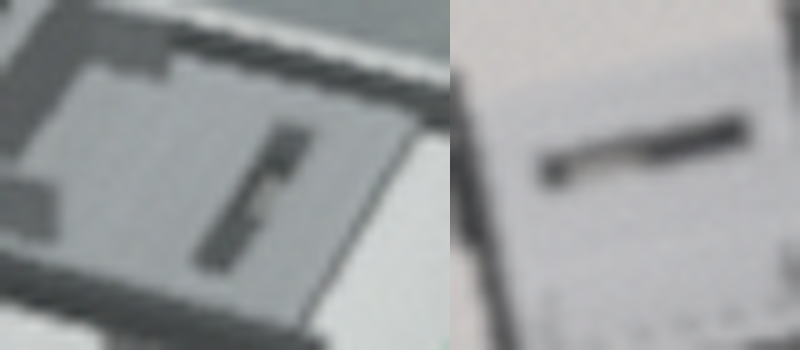

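The scene crop shows the bracket slot running from about (345,227) to (335,241), with the light nut slot at (341,234). In the top crop the slot spans x 329 to 350 and the nut slot 332 to 339.5, which puts the nut at deck y ≈ +9. The screw is at (472.5, -223.6), with its bar along about 17°.

Request:
drive_tool --pt "0.03 0.01 0.03 -5.5 0.04" --pt "0.04 0.0145 0.062 -5.5 0.04" --pt "0.04 0.0145 0.062 -5.5 0.04" --pt "0.04 0.0145 0.062 -5.5 0.04" --pt "0.04 0.0145 0.062 -5.5 0.04"

```text
t: 5.63
position: [479.1, -221.3, 116.3]
eef_rot: [-0.0, 0.989, 0.15, 0.0]
wrist_force: [-0.1, 0.1, -0.1]
opening: 39.9
grip_force: 0.0
```

```bash
python3 -c "
from workcell import arm
import numpy as np
for i in range(2):
    s=arm.state();q=s['eef_rot'];print(s['t'],s['position'],np.degrees(2*np.arctan2(q[2],q[1])),s['wrist_force'],s['joint_pos'])"
```

```text
5.6333 [ 479.0873127  -221.31267066  116.34909937] 17.260565543771722 [-0.09982155  0.12219658 -0.0998645 ] [-5.13011401e-01  3.90806885e-01  1.78728304e+00  4.02370942e-04
  9.63600903e-01  7.56301631e-01]
5.6333 [ 479.0873127  -221.31267066  116.34909937] 17.260565543771722 [-0.09982155  0.12219658 -0.0998645 ] [-5.13011401e-01  3.90806885e-01  1.78728304e+00  4.02370942e-04
  9.63600903e-01  7.56301631e-01]
```

Request:
drive_tool --pt "-0.006 0 0.015 0 0.04" --pt "-0.006 0 0.03 0 0.04" --pt "-0.006 0 0.043 0 0.04" --pt "-0.006 0 0.043 0 0.04" --pt "-0.006 0 0.043 0 0.04"

```text
t: 6.05
position: [472.7, -223.6, 74.4]
eef_rot: [0.0, 0.989, 0.15, 0.0]
wrist_force: [-0.1, 0.5, 0.2]
opening: 40.1
grip_force: 0.0
```

Request:
drive_tool --pt "0 0 0 0 0.02" --pt "0 0 0 0 0.0" --pt "0 0 0 0 0.0" --pt "0 0 0 0 0.0" --pt "0 0 0 0 0.0" --pt "0 0 0 0 0.0" --force 50

```text
t: 6.55
position: [473.3, -224.2, 74.8]
eef_rot: [0.001, 0.989, 0.149, 0.001]
wrist_force: [-0.8, 0.6, 6.9]
opening: 9.1
grip_force: 50.7
```

Request:
drive_tool --pt "0 0 -0.015 0 0" --pt "0 0 -0.04 0 0" --pt "0 0 -0.075 0 0" --pt "0 0 -0.09 0 0" --pt "0 0 -0.09 0 0"

```text
t: 6.97
position: [475.0, -225.2, 167.6]
eef_rot: [0.003, 0.989, 0.149, 0.004]
wrist_force: [1.3, 0.4, -0.6]
opening: 9.1
grip_force: 49.7
```

```bash
python3 - <<'E'
from h import *
s=arm.read_camera("scene");p=arm.read_camera("top")
st=arm.state();q=st['eef_rot'];print(st['t'],st['position'],np.degrees(2*np.arctan2(q[2],q[1])),st['opening'],st['wrist_force'])
X=np.array(st['position'])
u,v=proj(s,X-[0,0,30])[0].astype(int);print(u,v,'foot',proj(s,X-[0,0,52]))
cv2.imwrite('pics/f.png',cv2.resize(s['color'][v-35:v+35,u-40:u+40],(640,560),interpolation=cv2.INTER_CUBIC))
E
```

```text
7.0667 [ 472.58600483 -223.87546839  163.98463399] 17.186689791502168 8.98240482256883 [-0.22888563 -0.14109727 -1.75715877]
212 203 foot [[213.86290844 213.66869592]]
```

View pics/f.png

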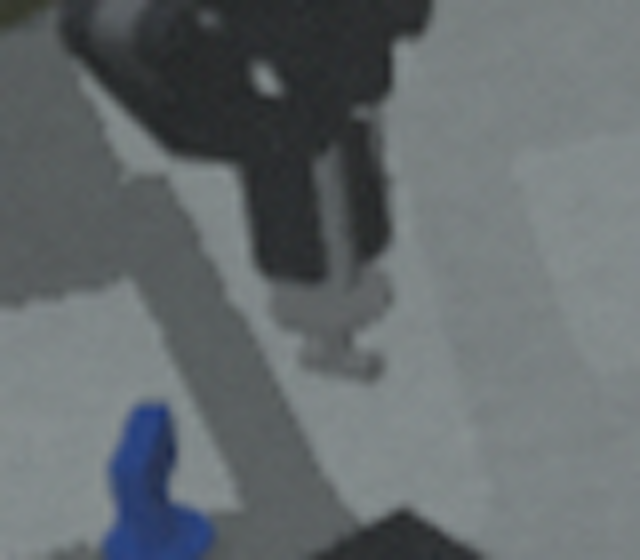

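Request:
drive_tool --pt "0.21 -0.125 0 -84.5 0" --pt "0.21 -0.125 0 -84.5 0" --pt "0.21 -0.125 0 -84.5 0" --pt "0.21 -0.125 0 -84.5 0" --pt "0.21 -0.125 0 -84.5 0" --pt "0.21 -0.125 0 -84.5 0" --pt "0.21 -0.125 0 -84.5 0" --pt "0.21 -0.125 0 -84.5 0" --pt "0.21 -0.125 0 -84.5 0" --pt "0.21 -0.125 0 -84.5 0" --pt "0.21 -0.125 0 -84.5 0" --pt "0.21 -0.125 0.03 -84.5 0" --pt "0.21 -0.125 0.06 -84.5 0" --pt "0.21 -0.125 0.06 -84.5 0" --pt "0.21 -0.125 0.06 -84.5 0" --pt "0.21 -0.125 0.06 -84.5 0" --pt "0.21 -0.125 0.06 -84.5 0"

```text
t: 8.48
position: [637.1, -42.4, 104.4]
eef_rot: [0.001, 0.632, 0.775, 0.001]
wrist_force: [0.2, -0.0, 0.0]
opening: 9.3
grip_force: 49.7
```

```bash
cat > st.py <<'E'
from h import *
def show():
    s=arm.state();q=s['eef_rot'];yaw=2*np.arctan2(q[2],q[1]);X=np.array(s['position'])
    th=np.radians(11.72);R=np.array([[np.cos(th),-np.sin(th)],[np.sin(th),np.cos(th)]])
    print(round(s['t'],2),X.round(1),'loc',(R.T@(X[:2]-[637.8,-50.3])).round(2),'yaw',np.degrees(yaw).round(2),'F',np.round(s['wrist_force'],1),'M',np.round(s['torque'],2),s['opening'])
show()
E
cat >pc.py <<'E'
from st import *
s=arm.read_camera("scene");p=arm.read_camera("top");show()
X=np.array(arm.state()['position']);u,v=proj(s,[637.8,-50.3,45])[0].astype(int);print(u,v,proj(s,X-[0,0,53.5]))
cv2.imwrite('pics/g.png',cv2.resize(s['color'][v-35:v+35,u-40:u+40],(640,560),interpolation=cv2.INTER_CUBIC))
E
python3 pc.py
```

```text
8.48 [637.1 -42.4 104.4] loc [0.93 7.85] yaw 101.67 F [ 0.2 -0.   0. ] M [-0.01  0.04  0.05] 9.345226363207681
8.58 [637.2 -42.4 104.9] loc [1.06 7.81] yaw 101.68 F [-0.3 -0.  -0.6] M [ 0.01  0.06 -0.02] 9.394390056959596
339 228 [[341.59197439 223.984184  ]]
```

View pics/g.png

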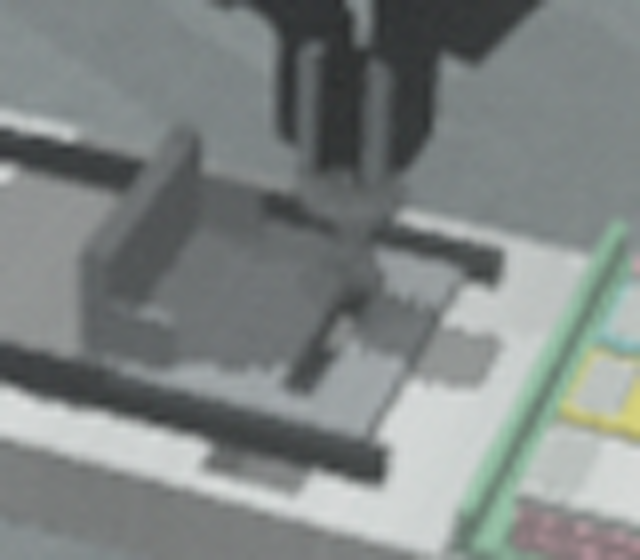

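Request:
drive_tool --pt "0 -0.0004 0.01 0 0" --pt "0 -0.0004 0.016 0 0" --pt "0 -0.0004 0.018 0 0" --pt "0 -0.0004 0.018 0 0"

```text
t: 8.92
position: [634.8, -42.2, 84.3]
eef_rot: [-0.001, 0.631, 0.775, -0.001]
wrist_force: [0.6, -1.1, -1.1]
opening: 9.1
grip_force: 49.7
```

Request:
drive_tool --pt "0 0 0.001 0 0" --pt "0 0 0.002 0 0" --pt "0 0 0.003 0 0" --pt "0 0 0.003 0 0"

```text
t: 9.25
position: [635.7, -42.4, 82.2]
eef_rot: [-0.0, 0.631, 0.775, -0.0]
wrist_force: [-0.4, -0.3, -0.8]
opening: 9.4
grip_force: 49.7
```

```bash
python3 st.py
```

```text
9.25 [635.7 -42.4  82.2] loc [-0.48  8.21] yaw 101.69 F [-0.4 -0.3 -0.8] M [-0.02 -0.03  0.02] 9.397252902089283
```

Request:
drive_tool --pt "0 0 0.001 0 0" --pt "0 0 0.002 0 0" --pt "0 0 0.002 0 0"

```text
t: 9.5
position: [635.6, -42.4, 80.2]
eef_rot: [-0.0, 0.631, 0.775, -0.0]
wrist_force: [-0.3, 0.1, -1.5]
opening: 9.1
grip_force: 49.7
```

Request:
drive_tool --pt "0 0 0.001 0 0" --pt "0 0 0.002 0 0" --pt "0 0 0.002 0 0"

```text
t: 9.75
position: [635.9, -42.3, 79.2]
eef_rot: [0.0, 0.631, 0.775, 0.0]
wrist_force: [-2.3, 0.0, 4.8]
opening: 9.1
grip_force: 50.7
```

```bash
python3 st.py
```

```text
9.75 [635.9 -42.3  79.2] loc [-0.28  8.2 ] yaw 101.69 F [-2.3  0.   4.8] M [ 0.01  0.27 -0.07] 9.0664922104803
```

Request:
drive_tool --pt "0.0007 0 0 0 0" --pt "0.0014 0 0 0 0" --pt "0.002 0 0 0 0" --pt "0.002 0 0 0 0"

```text
t: 10.08
position: [636.0, -41.1, 79.1]
eef_rot: [0.001, 0.631, 0.776, 0.0]
wrist_force: [0.2, -3.1, 6.1]
opening: 9.2
grip_force: 50.6
```

```bash
python3 st.py
```

```text
10.08 [636.  -41.1  79.1] loc [0.08 9.34] yaw 101.71 F [ 0.2 -3.1  6.1] M [-0.59  0.12  0.02] 9.151303233949351
```

Request:
drive_tool --pt "0.0007 0 0 0 0" --pt "0.0014 0 0 0 0" --pt "0.002 0 0 0 0" --pt "0.002 0 0 0 0"

```text
t: 10.42
position: [634.2, -37.7, 77.6]
eef_rot: [-0.001, 0.631, 0.775, -0.0]
wrist_force: [0.0, -0.6, -0.4]
opening: 9.0
grip_force: 49.7
```

```bash
python3 st.py
```

```text
10.42 [634.2 -37.7  77.6] loc [-1.  13.1] yaw 101.68 F [ 0.  -0.6 -0.4] M [-0.02  0.02  0.04] 9.024548574956
```

It dropped into the nut's slot. Next I'll lower it.

Request:
drive_tool --pt "0 0 0.001 0 0" --pt "0 0 0.002 0 0" --pt "0 0 0.003 0 0" --pt "0 0 0.003 0 0"

```text
t: 10.75
position: [634.4, -38.2, 74.7]
eef_rot: [-0.001, 0.631, 0.775, -0.0]
wrist_force: [0.1, -0.7, -0.9]
opening: 9.0
grip_force: 49.7
```

```bash
python3 st.py
```

```text
10.75 [634.4 -38.2  74.7] loc [-0.84 12.52] yaw 101.69 F [ 0.1 -0.7 -0.9] M [-0.03  0.    0.01] 9.00521074933493
```

Request:
drive_tool --pt "0 0 0.001 0 0" --pt "0 0 0.0025 0 0" --pt "0 0 0.004 0 0" --pt "0 0 0.005 0 0" --pt "0 0 0.005 0 0"

```text
t: 11.17
position: [634.6, -38.4, 70.0]
eef_rot: [-0.0, 0.631, 0.775, -0.0]
wrist_force: [0.2, 0.8, -0.8]
opening: 8.8
grip_force: 49.7
```

Request:
drive_tool --pt "0 0 0.001 0 0" --pt "0 0 0.002 0 0" --pt "0 0 0.003 0 0" --pt "0 0 0.003 0 0"

```text
t: 11.5
position: [634.7, -38.4, 67.1]
eef_rot: [-0.0, 0.631, 0.775, -0.0]
wrist_force: [-0.1, -0.6, 0.5]
opening: 9.3
grip_force: 49.7
```

```bash
python3 st.py
```

```text
11.5 [634.7 -38.4  67.1] loc [-0.62 12.26] yaw 101.69 F [-0.1 -0.6  0.5] M [-0.03  0.02 -0.  ] 9.312497687637906
```

Request:
drive_tool --pt "0 0 0.001 0 0" --pt "0 0 0.0015 0 0" --pt "0 0 0.0015 0 0"

```text
t: 11.75
position: [634.9, -38.4, 65.9]
eef_rot: [0.0, 0.631, 0.775, 0.0]
wrist_force: [1.1, 0.0, -0.9]
opening: 9.0
grip_force: 49.8
```

Request:
drive_tool --pt "0 0 0.0005 0 0" --pt "0 0 0.001 0 0" --pt "0 0 0.001 0 0"

```text
t: 12.0
position: [634.9, -38.5, 65.8]
eef_rot: [0.0, 0.631, 0.775, 0.0]
wrist_force: [-2.1, -0.4, 5.7]
opening: 9.2
grip_force: 50.7
```

```bash
python3 st.py
```

```text
12.0 [634.9 -38.5  65.8] loc [-0.42 12.17] yaw 101.69 F [-2.1 -0.4  5.7] M [0.04 0.33 0.05] 9.2259164898995
```

The flange is seated at 5.7 N. Now the lock turn.

Request:
drive_tool --pt "0 0 0 7 0" --pt "0 0 0 14 0" --pt "0 0 0 21 0" --pt "0 0 0 28 0" --pt "0 0 0 35 0" --pt "0 0 0 40 0" --pt "0 0 0 40 0"

```text
t: 12.58
position: [635.9, -38.6, 65.8]
eef_rot: [0.001, 0.859, 0.512, 0.001]
wrist_force: [-0.4, -0.0, 4.5]
opening: 9.4
grip_force: 50.5
```

```bash
python3 st.py
```

```text
12.58 [635.9 -38.6  65.8] loc [ 0.48 11.87] yaw 61.57 F [-0.4 -0.   4.5] M [-0.05 -0.02 -0.07] 9.376369068152744
```

Request:
drive_tool --pt "0 0 0 7 0" --pt "0 0 0 14 0" --pt "0 0 0 21 0" --pt "0 0 0 28 0" --pt "0 0 0 35 0" --pt "0 0 0 42 0" --pt "0 0 0 49 0" --pt "0 0 0 50 0" --pt "0 0 0 50 0"

```text
t: 13.33
position: [635.9, -38.6, 65.8]
eef_rot: [0.0, 0.995, 0.103, 0.001]
wrist_force: [-0.5, -0.2, 5.4]
opening: 9.1
grip_force: 50.6
```

```bash
python3 st.py
```

```text
13.33 [635.9 -38.6  65.8] loc [ 0.47 11.83] yaw 11.84 F [-0.5 -0.2  5.4] M [-0.03  0.03 -0.08] 9.063900660459693
```

Request:
drive_tool --pt "0 0 0 0 0.02" --pt "0 0 0 0 0.035" --pt "0 0 0 0 0.035" --pt "0 0 0 0 0.035" --pt "0 0 -0.02 0 0.035" --pt "0 0 -0.05 0 0.035" --pt "0 0 -0.09 0 0.035" --pt "-0.04 0 -0.13 0 0.035" --pt "-0.08 0.04 -0.15 0 0.035" --pt "-0.12 0.08 -0.15 0 0.035" --pt "-0.15 0.12 -0.15 0 0.035" --pt "-0.15 0.16 -0.15 0 0.035" --pt "-0.15 0.16 -0.15 0 0.035"

```text
t: 14.42
position: [519.0, -225.2, 215.4]
eef_rot: [-0.0, 0.995, 0.103, 0.0]
wrist_force: [1.0, 0.2, -0.5]
opening: 35.1
grip_force: 0.0
```

```bash
sed -i 's#pics/g#pics/i#' pc.py; python3 pc.py
```

```text
14.42 [ 519.  -225.2  215.4] loc [-151.83 -147.16] yaw 11.79 F [ 1.   0.2 -0.5] M [-0.04 -0.04 -0.04] 35.05794231511858
14.52 [ 519.6 -230.5  215.3] loc [-152.31 -152.4 ] yaw 11.39 F [ 0.1 -0.8  0.8] M [ 0.04 -0.01 -0.04] 35.24064196936945
339 228 [[226.93573717 200.57258917]]
```

View pics/i.png

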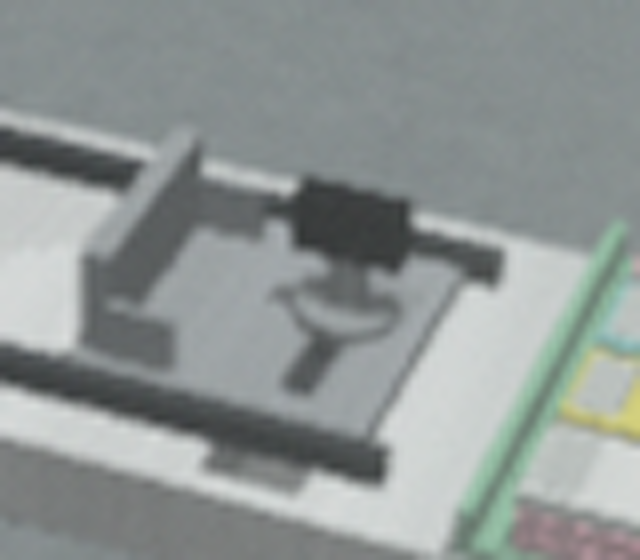

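The picture shows the bar at crop (350,220) parallel to the rails, so it is turned a quarter. The flange at (340,305) lies flat on the bracket, and the bracket is still home.

```bash
python3 -c "
from workcell import arm
print(arm.hand_in())"
```

```text
the job is handed in; nothing more can be done
None
```

The bracket is home, the thumbscrew is seated through its slot and the nut and locked with a quarter turn, and the job is handed in at about 14.5 s; the highest screw contact force I read was about 6 N.

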